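Feel along the riveted panel

TASK

Check the riveted silver panel by touch: with the fingertips, lightly touch its five rivets one at a time, in order along the row, starting beside the green band, and finish with the fingertips still resting still and lightly on the last, brass rivet, keeping them there when the program ends. The panel floats on springs: never press it most of the way down to its stops, and do not lift it. Leave the loose things around it where they are.

Things in the scene. Friction and masses are not known exactly. Their poses are not given: they have to be found in the camera images.
- jig: wooden jig board fixed to the bench, 290 x 200 x 18 mm (its x, y, z); origin at the centre of its underside, on the bench. The riveted panel floats over its middle, long side along the board's x. It may lie at any yaw.
- panel (a joint): how far the silver panel is pressed down from rest, in m: 0 at rest, positive = down, negative = lifted. The panel (bright metal strip, 236 x 70 x 4 mm, a 10 mm wide green band painted across the end at the board's -x) floats level on four springs, moves only straight up and down, and gives 1 mm for every 0.8 N (no preload). Its top is 52 mm above the bench at rest; it hits stops 15 mm below rest. Pressing past 10 mm (8 N) counts as too hard, rising more than 6 mm as lifting.
- rivet1: first rivet of the row, copper, next to the green band: a domed head 18 mm across standing 5 mm above the panel, -90 mm along x and -14 mm along y from the board's middle. Origin at the centre of the dome's foot, on the panel's top (52 mm above the bench at rest); the dome's crown is 5 mm above the origin. Neighbouring rivets are 45 to 49 mm apart, so shut fingers touch only one.
- rivet2: second rivet of the row, copper: a domed head 18 mm across standing 5 mm above the panel, -45 mm along x and 4 mm along y from the board's middle. Origin at the centre of the dome's foot, on the panel's top (52 mm above the bench at rest); the dome's crown is 5 mm above the origin. 
- rivet3: third rivet of the row, copper: a domed head 18 mm across standing 5 mm above the panel, 0 mm along x and 14 mm along y from the board's middle. Origin at the centre of the dome's foot, on the panel's top (52 mm above the bench at rest); the dome's crown is 5 mm above the origin. 
- rivet4: fourth rivet of the row, copper: a domed head 18 mm across standing 5 mm above the panel, 45 mm along x and 6 mm along y from the board's middle. Origin at the centre of the dome's foot, on the panel's top (52 mm above the bench at rest); the dome's crown is 5 mm above the origin. 
- rivet5: fifth and last rivet of the row, brass (yellow), at the end away from the green band: a domed head 18 mm across standing 5 mm above the panel, 90 mm along x and -12 mm along y from the board's middle. Origin at the centre of the dome's foot, on the panel's top (52 mm above the bench at rest); the dome's crown is 5 mm above the origin. 
- collar: loose copper ring, 26 mm across, 26 mm tall, standing on the jig board beside the panel; origin at the centre of its underside. To be left alone.
- block: loose steel block, 45 x 30 x 22 mm, on the jig board beside the panel; origin at the centre of its underside. To be left alone.
- offcut: loose square tube offcut, 60 x 20 x 20 mm, lying on the jig board on the panel's other side; origin at the centre of its underside. To be left alone.
- hammer: loose hammer lying on the bench to the robot's left, under 50 mm tall; to be left alone.
- jar: loose amber jar, 64 mm across, 85 mm tall, on the bench to the right; origin at the centre of its underside. To be left alone.
- cup: loose steel cup, 70 mm across, 70 mm tall, on the bench to the right; origin at the centre of its underside. To be left alone.
- driver: loose screwdriver lying on the bench to the right, under 40 mm tall; to be left alone.

How it is judged:
By the outcome, as a careful person would: the job done as asked, in the order asked, and still so for the second after the job is handed in, while the arm keeps its last pose, push and grip.
It also fails if it takes over 48 s, if anything falls off the work surface, if the arm or the gripper's body presses on something with over 40 N, if the wrist force passes 120 N, or if a joint passes its speed limit or range.

ROBOT

A 6-joint arm with a two-finger parallel gripper is mounted at the origin on the work surface. World frame = base frame: x ahead of the robot, y to its left, z up, the work surface at z = 0. Lengths are in m, angles in rad, forces in N, time in s.
With the tool pointing down it reaches from about 0.35 to 0.975 m from the base axis. Payload 17.4 kg.
Tool frame: the origin (TCP) lies midway between the tips of the shut fingers; the grasp point (between the pads) lies 19 mm behind it (bot.pinch_z is the z of the grasp point in the tool frame, in m); z points along the fingers, y is the line along which they close (so a half turn about z gives the same grasp; the last joint's range is limited). The gripper opens to 85 mm and grips with 20 to 120 N. Pads are 22 mm wide; open, the fingers measure 114 mm over their backs; the gripper's body (76 mm by 85 mm) begins 54 mm behind the grasp point. The pads swing forward as they close: fully open they stand 13 mm farther back than shut.
Start: joints at [-1.383, 0.116, 1.442, -0, 1.584, -0.038], TCP at [0.151, -0.658, 0.231] pointing down, gripper open.
Joint ranges: [-2.83, 2.83], [-0.83, 2.19], [0.07, 2.5], [-1.14, 4.28], [0.01, 3], [-2.97, 2.97]. Speed limits (rad/s): [1.89, 1.89, 2.22, 3.14, 3.14, 3.14].

INTERFACE

Orientations are given as [roll, pitch, yaw] about the fixed x, y, z axes, in that order (R = Rz(yaw) Ry(pitch) Rx(roll)).
In Python, from workcell import read_state, grab_frame, camera_model, bot, look_for, trace, pinpoint gives the robot as it stands.
- The arm moves only by the tool jog_arm, never from a script. Its argument "motion" is a list of rows, each an object of numbers: "fingers": the opening in per cent of the stroke, from 0 (shut) to 100 (fully open); "x", "y", "z": the shift along the world's x, y, z in mm; "rx", "ry", "rz": the turn, a rotation vector about the world's x, y, z in degrees. In form: [{"fingers": .., "x": .., "y": .., "z": .., "rx": .., "ry": .., "rz": ..}, ...]. A call has 1 to 8 rows; each row is the pose to reach, as a shift and turn from the pose commanded when the call began; what a row does not reach only later rows make up. A row lasts 1/10 s, in which the tool goes at most 50 mm and 8.59 degrees, less where a joint would pass 70% of its speed; a pose out of reach is approached as far as the arm can. A call with a gripper value outside its range is refused whole. The fingers move at their own pace and stop on an object; "grip_force" is the grip in N (left out, the last holds). Time passes only in rows, so rows that repeat a pose let the fingers close. It gives the time, the measured TCP pose, the force, the opening and the grip force at its end, in the units of the state.
- read_state(): the state, without advancing time (a new reading comes with each control period).
- grab_frame(name): name is "scene" or "top"; returns (picture, depth): 384x512x3 uint8, red, green, blue; 384x512 float32, m along the optical axis (not along the pixel's ray), 0 where there is no reading.
- camera_model(name): a dict with "fx", "fy", "cx", "cy" (pixels), "xyz" and "rotation" of the camera in the world. Camera axes: x right, y up, looking along -z (the intrinsics and any distortion apply to the point x, -y, -z); pixel columns grow to the right and rows downward; lengths in m; the calibration is good to about 2 mm. A picture is of the moment at which its call begins. camera_model takes no time and is no camera call.
- bot.close_job(): hands the job in; it is judged then, once.
Trained networks look in the newest picture that a camera, given by its name, has taken for a name from the list of things; names that differ only in an ending like _2 or _b are one class to them, and where a whole thing is asked for, a point or a joint stands for the part that bears it (a point fixed in the world has none). Each returns a list of dicts, best first, with "score" (0 to 1); they miss things now and then, are a little off and sometimes report something else, mostly with a low value. They report only what shows in the picture. A call takes as long as a camera call.
- look_for(name, camera): "uv" ([column, row] in pixels, amid what is visible of it).
- trace(name, camera): "region" (384x512 bool, what is visible of it) and "uv" ([column, row] in pixels, amid what is visible of it).
- pinpoint(name, camera): "uv" ([column, row] in pixels: a listed point, or the origin of a listed thing).
The state is a dict: "t": time; "joint_pos": joint angles; "joint_vel": joint speeds; "tau": joint torques, N m; "ee_pos": TCP position; "orientation": TCP orientation; "force": force on the tool from outside, world axes, zero at the start; "torque": the same for the moment, N m; "width": finger opening in m; "finger_force": force on a finger pad.
Only numpy, scipy, OpenCV 4.12 (cv2) and the standard library are available. Lean on these libraries where they do the work, as an engineer would, in place of code of your own. Each camera call takes 0.05 s, during which the arm holds its last target. There are 200 camera calls.

## Working session

There is one attempt and no reset: what is moved stays moved. The work goes in short steps, Python scripts to look and compute and a tool call to move; the robot and the scene stay as the last step left them, time stands still between calls to the robot, and variables do not carry over. Pictures are saved under pics/ and viewed, at most 10 in all, crops included, and the job is handed in when it is done.

Besides the shell and the picture viewer there is one more tool, called as name(argument=value, ...), one argument or row to a line, values as JSON. jog_arm: Moves the arm, as the interface text tells. Its arguments: {"type":"object","properties":{"motion":{"type":"array","items":{"type":"object","properties":{"fingers":{"type":"number"},"x":{"type":"number"},"y":{"type":"number"},"z":{"type":"number"},"rx":{"type":"number"},"ry":{"type":"number"},"rz":{"type":"number"}}}},"grip_force":{"type":"number"}},"required":["motion"]}

```bash
mkdir -p pics; cat > h.py <<'E'
import numpy as np, cv2
from workcell import *
def world(uv,z,cam):
    m=camera_model(cam);R=np.array(m["rotation"]);o=np.array(m["xyz"])
    d=R@np.array([(uv[0]-m["cx"])/m["fx"],-(uv[1]-m["cy"])/m["fy"],-1.0])
    return o+d*(z-o[2])/d[2]
OFF=np.array([[-90,-14],[-45,4],[0,14],[45,6],[90,-12]])/1000
E
python3 - <<'E'
from h import *
for c in ("top","scene"):
    p,d=grab_frame(c); cv2.imwrite(f"pics/{c}0.png",p[:,:,::-1])
    print(c,{k:np.round(v,3).tolist() if not isinstance(v,str) else v for k,v in camera_model(c).items()})
    for i in range(1,6):
        r=pinpoint(f"rivet{i}",c)
        print(i,[(np.round(q["uv"],1).tolist(),round(q["score"],2),np.round(world(q["uv"],.052,c),4).tolist()) for q in r[:3]])
s=read_state();print(s["t"],s["force"],s["ee_pos"],s["orientation"])
E
```

```text
top {'fx': 494.119, 'fy': 494.119, 'cx': 254.227, 'cy': 197.376, 'xyz': [0.209, -0.057, 1.569], 'rotation': [0.209, 0.0, -1.524]}Traceback (most recent call last):
  File "<stdin>", line 7, in <module>
  File "h.py", line 6, in world
    return o+d*(z-o[2])/d[2]
                        ~^^^
IndexError: invalid index to scalar variable.
```

View pics/top0.png

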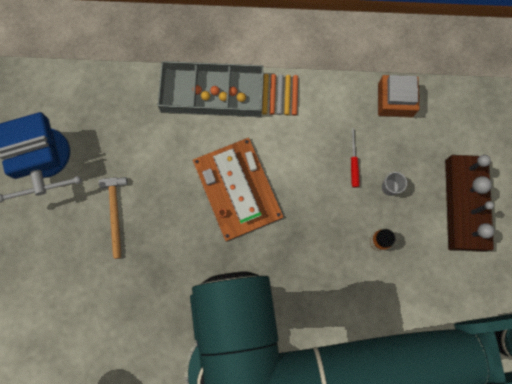

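The top view shows the jig around (238,190). The panel's green band is near (248,217) and the brass end near (224,155). The robot base is at the bottom. The camera rotation is given as roll/pitch/yaw, so I need to fix the helper.

```bash
sed -i 's/R=np.array(m\["rotation"\])/R=Rotation.from_euler("xyz",m["rotation"]).as_matrix()/; 1a from scipy.spatial.transform import Rotation' h.py
python3 - <<'E'
from h import *
for c in ("top","scene"):
    p,d=grab_frame(c); cv2.imwrite(f"pics/{c}1.png",p[:,:,::-1])
    if c=="top": cv2.imwrite("pics/crop1.png",cv2.resize(p[125:250,180:300,::-1],None,fx=4.6,fy=4.6,interpolation=cv2.INTER_CUBIC))
    for i in range(1,6):
        r=pinpoint(f"rivet{i}",c)
        print(c,i,[(np.round(q["uv"],1).tolist(),round(q["score"],2),np.round(world(q["uv"],.052,c),4).tolist()) for q in r[:2]])
s=read_state();print(s["t"],s["force"],s["ee_pos"],s["orientation"])
E
```

```text
top 1 [([227.6, 173.3], 0.61, [0.6051, 0.0466, 0.052]), ([227.6, 159.4], 0.6, [0.6509, 0.0493, 0.052])]
top 2 [([227.6, 173.3], 0.61, [0.6051, 0.0466, 0.052]), ([227.6, 159.4], 0.6, [0.6509, 0.0493, 0.052])]
top 3 [([227.6, 173.3], 0.61, [0.6051, 0.0466, 0.052]), ([227.6, 159.4], 0.6, [0.6509, 0.0493, 0.052])]
top 4 [([227.6, 173.3], 0.61, [0.6051, 0.0466, 0.052]), ([227.6, 159.4], 0.6, [0.6509, 0.0493, 0.052])]
top 5 [([227.6, 173.3], 0.61, [0.6051, 0.0466, 0.052]), ([227.6, 159.4], 0.6, [0.6509, 0.0493, 0.052])]
scene 1 [([258.9, 213.4], 0.55, [0.565, 0.0305, 0.052]), ([269.8, 183.2], 0.5, [0.4889, -0.0382, 0.052])]
scene 2 [([258.9, 213.4], 0.55, [0.565, 0.0305, 0.052]), ([269.8, 183.2], 0.5, [0.4889, -0.0382, 0.052])]
scene 3 [([258.9, 213.4], 0.55, [0.565, 0.0305, 0.052]), ([269.8, 183.2], 0.5, [0.4889, -0.0382, 0.052])]
scene 4 [([258.9, 213.4], 0.55, [0.565, 0.0305, 0.052]), ([269.8, 183.2], 0.5, [0.4889, -0.0382, 0.052])]
scene 5 [([258.9, 213.4], 0.55, [0.565, 0.0305, 0.052]), ([269.8, 183.2], 0.5, [0.4889, -0.0382, 0.052])]
0.7 [0.61335776 0.48347688 0.71951844] [ 0.15114175 -0.65787472  0.23131435] [3.14158817e+00 3.24764171e-05 2.25845607e-01]
```

View pics/crop1.png

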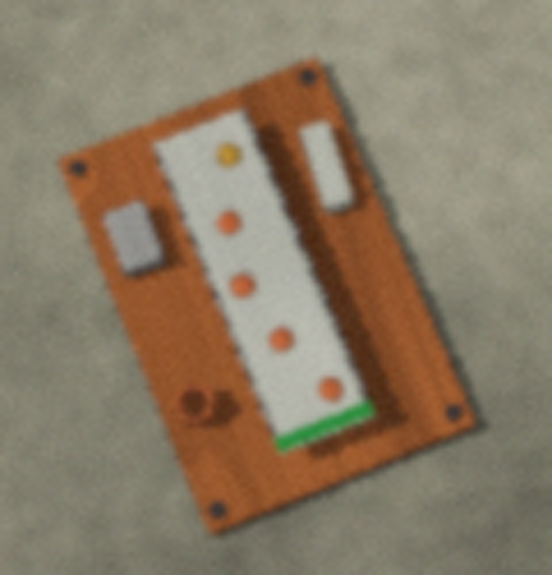

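View pics/scene1.png

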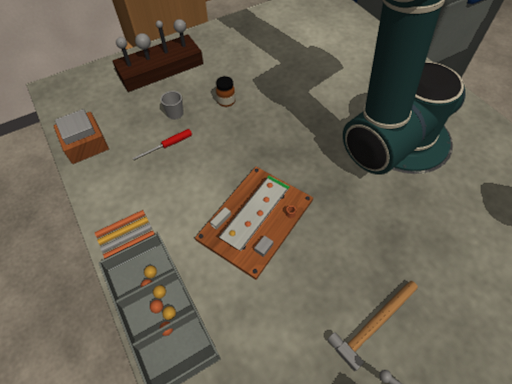

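The crop shows the copper rivets in order from the green band: (331,389), (281,340), (242,286), (229,223). The brass one is at (229,155). The collar (195,403) and block (135,237) are on the left, the offcut (328,167) on the right. The scene view agrees. Next I'll segment the rivets by colour and fit the layout in both cameras.

```bash
python3 - <<'E'
from h import *
seed=np.array([[331,389],[281,340],[242,286],[229,223],[229,155]])/4.6+[180,125]-.4
def fit(P):
    a=P.mean(0);b=OFF.mean(0);U,S,V=np.linalg.svd((OFF-b).T@(P-a));R=V.T@np.diag([1,np.sign(np.linalg.det(V.T@U.T))])@U.T
    Q=(OFF-b)@R.T+a; return R,a-R@b,Q
def refine(img,uv):
    sat=(img.max(2).astype(float)-img.min(2));out=[]
    for u,v in uv:
        for _ in range(3):
            y,x=np.mgrid[round(v)-3:round(v)+4,round(u)-3:round(u)+4]
            w=np.clip(sat[y,x]-50,0,None)*((x-u)**2+(y-v)**2<10)
            u,v=(w*x).sum()/w.sum(),(w*y).sum()/w.sum()
        out.append((u,v))
    return np.array(out)
res=[]
for c in("top","scene"):
    img=cv2.imread(f"pics/{c}1.png")
    m=camera_model(c)
    if c=="scene":
        Rm=Rotation.from_euler("xyz",m["rotation"]).as_matrix()
        X=np.c_[Q,np.full(5,.055)]; pc=(X-np.array(m["xyz"]))@Rm
        seed=np.c_[m["cx"]-m["fx"]*pc[:,0]/pc[:,2],m["cy"]+m["fy"]*pc[:,1]/pc[:,2]]
    uv=refine(img,seed);print(c,"seed",seed.round(1).tolist(),"ref",uv.round(1).tolist())
    P=np.array([world(q,.0545,c)[:2] for q in uv]);R,t,Q=fit(P)
    print("yaw",np.degrees(np.arctan2(R[1,0],R[0,0])),"t",t.round(4),"res mm",((P-Q)*1e3).round(1).tolist());print((Q*1e3).round(1).tolist())
print({k:camera_model("top")[k] for k in camera_model("top")if k not in("xyz","rotation")})
E
```

```text
top seed [[251.6, 209.2], [240.7, 198.5], [232.2, 186.8], [229.4, 173.1], [229.4, 158.3]] ref [[251.2, 209.2], [240.5, 198.4], [232.1, 186.7], [229.1, 173.0], [229.1, 158.2]]
yaw 25.273371258312917 t [0.5677 0.0171] res mm [[0.1, 0.1], [0.0, -0.1], [-0.1, 0.1], [-0.1, -0.0], [0.1, -0.1]]
[[492.3, -34.0], [525.3, 1.5], [561.7, 29.7], [605.8, 41.7], [654.2, 44.6]]
scene seed [[269.6, 184.2], [266.0, 198.5], [259.8, 212.1], [247.7, 222.9], [232.0, 232.2]] ref [[269.6, 184.7], [266.0, 199.1], [259.8, 212.7], [247.6, 223.5], [232.0, 232.8]]
yaw 25.250818063887223 t [0.5685 0.0185] res mm [[0.0, -0.0], [-0.0, 0.1], [0.0, 0.1], [0.1, -0.1], [-0.1, -0.0]]
[[493.1, -32.6], [526.1, 2.9], [562.5, 31.1], [606.6, 43.1], [655.0, 46.0]]
{'fx': 494.1191145832626, 'fy': 494.1191145832626, 'cx': 254.22710679774184, 'cy': 197.37590379652386}
```

jog_arm(
  motion=[
    {"fingers":0,"x":24,"y":44,"z":0},
    {"fingers":0,"x":48,"y":88,"z":0},
    {"fingers":0,"x":72,"y":131,"z":0},
    {"fingers":0,"x":96,"y":175,"z":0},
    {"fingers":0,"x":120,"y":219,"z":0},
    {"fingers":0,"x":144,"y":263,"z":0},
    {"fingers":0,"x":168,"y":307,"z":0},
    {"fingers":0,"x":192,"y":350,"z":0},
  ],
  grip_force=20,
)

```text
$.motion[0]: bad value
```

jog_arm(
  motion=[
    {"fingers":0,"x":24,"y":44,"z":0,"rx":0,"ry":0,"rz":0},
    {"fingers":0,"x":48,"y":88,"z":0,"rx":0,"ry":0,"rz":0},
    {"fingers":0,"x":72,"y":131,"z":0,"rx":0,"ry":0,"rz":0},
    {"fingers":0,"x":96,"y":175,"z":0,"rx":0,"ry":0,"rz":0},
    {"fingers":0,"x":120,"y":219,"z":0,"rx":0,"ry":0,"rz":0},
    {"fingers":0,"x":144,"y":263,"z":0,"rx":0,"ry":0,"rz":0},
    {"fingers":0,"x":168,"y":307,"z":0,"rx":0,"ry":0,"rz":0},
    {"fingers":0,"x":192,"y":350,"z":0,"rx":0,"ry":0,"rz":0},
  ],
  grip_force=20,
)

```text
t: 1.5
ee_pos: [0.3435, -0.306, 0.2316]
orientation: [3.141, -0.0, 0.225]
force: [0.2, -0.3, 0.1]
width: -0.0002
finger_force: 0.0
```

jog_arm(
  motion=[
    {"fingers":0,"x":23,"y":42,"z":0,"rx":0,"ry":0,"rz":0},
    {"fingers":0,"x":46,"y":85,"z":0,"rx":0,"ry":0,"rz":0},
    {"fingers":0,"x":69,"y":127,"z":-15,"rx":0,"ry":0,"rz":0},
    {"fingers":0,"x":90,"y":166,"z":-35,"rx":0,"ry":0,"rz":0},
    {"fingers":0,"x":110,"y":203,"z":-60,"rx":0,"ry":0,"rz":0},
    {"fingers":0,"x":129,"y":237,"z":-85,"rx":0,"ry":0,"rz":0},
    {"fingers":0,"x":143,"y":263,"z":-105,"rx":0,"ry":0,"rz":0},
    {"fingers":0,"x":149.5,"y":274.5,"z":-120,"rx":0,"ry":0,"rz":0},
  ],
)

```text
t: 2.3
ee_pos: [0.4929, -0.0313, 0.1099]
orientation: [-3.141, 0.001, 0.228]
force: [0.4, -0.3, 0.3]
width: 0.0001
finger_force: 0.0
```

```bash
python3 - <<'E'
from h import *
p,d=grab_frame("scene"); cv2.imwrite("pics/s2.png",cv2.resize(p[100:260,180:360,::-1],None,fx=3.5,fy=3.5,interpolation=cv2.INTER_CUBIC))
s=read_state();print(s["t"],s["force"],s["ee_pos"],s["orientation"],s["width"])
E
```

```text
2.35 [-2.06711935  1.32555118 -4.03874532] [ 0.49252534 -0.03098156  0.1077999 ] [-3.14004064e+00  2.83961995e-03  2.27791916e-01] 6.668045488554197e-05
```

View pics/s2.png

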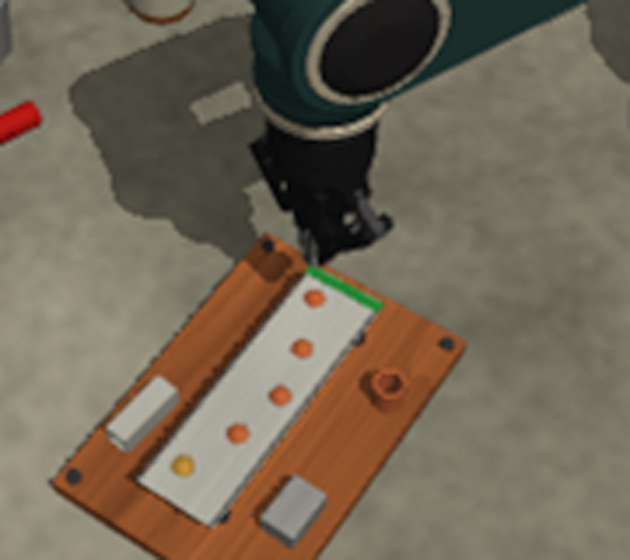

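The crop shows the fingertips at about (312,262), above rivet 1 at (315,297), and the panel and loose parts look undisturbed. I'll go down to about 75 mm and let the arm settle.

jog_arm(
  motion=[
    {"fingers":0,"x":0,"y":0,"z":-15,"rx":0,"ry":0,"rz":0},
    {"fingers":0,"x":0,"y":0,"z":-28,"rx":0,"ry":0,"rz":0},
    {"fingers":0,"x":0,"y":0,"z":-36,"rx":0,"ry":0,"rz":0},
    {"fingers":0,"x":0,"y":0,"z":-40,"rx":0,"ry":0,"rz":0},
    {"fingers":0,"x":0,"y":0,"z":-40,"rx":0,"ry":0,"rz":0},
    {"fingers":0,"x":0,"y":0,"z":-40,"rx":0,"ry":0,"rz":0},
    {"fingers":0,"x":0,"y":0,"z":-40,"rx":0,"ry":0,"rz":0},
    {"fingers":0,"x":0,"y":0,"z":-40,"rx":0,"ry":0,"rz":0},
  ],
)

```text
t: 3.15
ee_pos: [0.4928, -0.0334, 0.0717]
orientation: [3.141, -0.001, 0.226]
force: [0.0, 0.5, -0.5]
width: 0.0003
finger_force: 0.0
```

```bash
python3 - <<'E'
from h import *
s=read_state();print(s["t"],s["force"],s["ee_pos"],s["orientation"])
p,d=grab_frame("scene"); cv2.imwrite("pics/s3.png",cv2.resize(p[150:250,200:330,::-1],None,fx=6,fy=6,interpolation=cv2.INTER_CUBIC))
s=read_state();print(s["t"],s["force"],s["ee_pos"],s["orientation"])
E
```

```text
3.15 [ 0.00846105  0.47617877 -0.48712932] [ 0.49281456 -0.03342883  0.07173367] [ 3.14136126e+00 -6.24905299e-04  2.25755918e-01]
3.2 [-0.14142535 -0.33385539 -0.180108  ] [ 0.49275982 -0.03338055  0.07161636] [ 3.14145188e+00 -4.58694400e-04  2.25830217e-01]
```

View pics/s3.png

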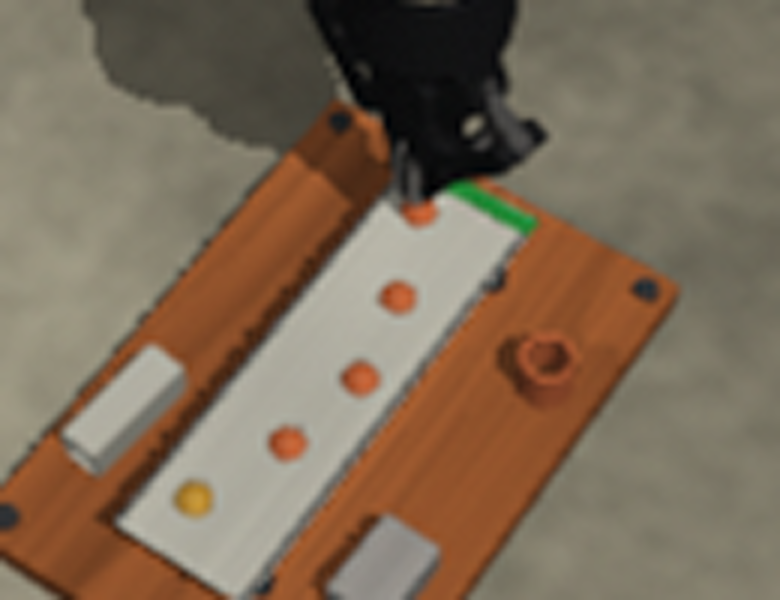

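The tips are directly above rivet 1, at about (418,205) in the crop. I'll descend slowly.

jog_arm(
  motion=[
    {"fingers":0,"x":0,"y":0,"z":-5,"rx":0,"ry":0,"rz":0},
    {"fingers":0,"x":0,"y":0,"z":-9,"rx":0,"ry":0,"rz":0},
    {"fingers":0,"x":0,"y":0,"z":-12,"rx":0,"ry":0,"rz":0},
    {"fingers":0,"x":0,"y":0,"z":-14,"rx":0,"ry":0,"rz":0},
    {"fingers":0,"x":0,"y":0,"z":-15.5,"rx":0,"ry":0,"rz":0},
    {"fingers":0,"x":0,"y":0,"z":-16.5,"rx":0,"ry":0,"rz":0},
    {"fingers":0,"x":0,"y":0,"z":-16.5,"rx":0,"ry":0,"rz":0},
    {"fingers":0,"x":0,"y":0,"z":-16.5,"rx":0,"ry":0,"rz":0},
  ],
)

```text
t: 4.0
ee_pos: [0.4927, -0.0334, 0.0549]
orientation: [3.142, -0.0, 0.226]
force: [-1.9, -0.1, 2.8]
width: -0.0
finger_force: 0.8
```

```bash
python3 - <<'E'
from h import *
f=[]
for i in range(4):
    grab_frame("top"); s=read_state();f.append(s["force"])
print(np.round(f,2).tolist(),s["t"],s["ee_pos"])
E
```

```text
[[-0.48, -0.07, 0.94], [-2.35, -0.01, 2.02], [-1.68, -0.37, 0.46], [-1.21, -0.01, 2.4]] 4.2 [ 0.49266764 -0.03337842  0.05493152]
```

jog_arm(
  motion=[
    {"fingers":0,"x":0,"y":0,"z":2,"rx":0,"ry":0,"rz":0},
    {"fingers":0,"x":0,"y":0,"z":7,"rx":0,"ry":0,"rz":0},
    {"fingers":0,"x":0,"y":0,"z":15,"rx":0,"ry":0,"rz":0},
    {"fingers":0,"x":11,"y":12,"z":18,"rx":0,"ry":0,"rz":0},
    {"fingers":0,"x":22,"y":24,"z":18,"rx":0,"ry":0,"rz":0},
    {"fingers":0,"x":33,"y":35.5,"z":16,"rx":0,"ry":0,"rz":0},
    {"fingers":0,"x":33,"y":35.5,"z":12,"rx":0,"ry":0,"rz":0},
    {"fingers":0,"x":33,"y":35.5,"z":12,"rx":0,"ry":0,"rz":0},
  ],
)

```text
t: 5.0
ee_pos: [0.5253, 0.0027, 0.0655]
orientation: [-3.141, 0.002, 0.227]
force: [0.0, -0.6, 0.2]
width: 0.0
finger_force: 0.0
```

jog_arm(
  motion=[
    {"fingers":0,"x":0,"y":0,"z":0,"rx":0,"ry":0,"rz":0},
    {"fingers":0,"x":0,"y":0,"z":-4,"rx":0,"ry":0,"rz":0},
    {"fingers":0,"x":0,"y":0,"z":-8,"rx":0,"ry":0,"rz":0},
    {"fingers":0,"x":0,"y":0,"z":-10,"rx":0,"ry":0,"rz":0},
    {"fingers":0,"x":0,"y":0,"z":-11,"rx":0,"ry":0,"rz":0},
    {"fingers":0,"x":0,"y":0,"z":-12,"rx":0,"ry":0,"rz":0},
    {"fingers":0,"x":0,"y":0,"z":-12,"rx":0,"ry":0,"rz":0},
    {"fingers":0,"x":0,"y":0,"z":-12,"rx":0,"ry":0,"rz":0},
  ],
)

```text
t: 5.8
ee_pos: [0.5257, 0.0021, 0.055]
orientation: [3.142, -0.0, 0.226]
force: [-1.8, -0.9, 2.4]
width: 0.0
finger_force: 0.8
```

```bash
cat > c.py <<'E'
from h import *
f=[]
for i in range(4):
    p,_=grab_frame("scene"); s=read_state();f.append(s["force"])
print(np.round(f,2).tolist(),s["t"],s["ee_pos"])
cv2.imwrite("pics/s_%.2f.png"%s["t"],cv2.resize(p[150:250,200:330,::-1],None,fx=6,fy=6,interpolation=cv2.INTER_CUBIC))
E
python3 c.py; ls pics
```

```text
[[-1.47, -1.13, 1.54], [-1.55, -0.5, 1.52], [-2.29, -0.11, 1.39], [-0.65, -1.54, 0.91]] 6.0 [0.52566252 0.00210874 0.05489868]
crop1.png
s2.png
s3.png
s_6.00.png
scene1.png
top0.png
top1.png
```

jog_arm(
  motion=[
    {"fingers":0,"x":0,"y":0,"z":2,"rx":0,"ry":0,"rz":0},
    {"fingers":0,"x":0,"y":0,"z":7,"rx":0,"ry":0,"rz":0},
    {"fingers":0,"x":0,"y":0,"z":15,"rx":0,"ry":0,"rz":0},
    {"fingers":0,"x":12,"y":9.5,"z":18,"rx":0,"ry":0,"rz":0},
    {"fingers":0,"x":25,"y":19,"z":18,"rx":0,"ry":0,"rz":0},
    {"fingers":0,"x":36.5,"y":28,"z":16,"rx":0,"ry":0,"rz":0},
    {"fingers":0,"x":36.5,"y":28,"z":12,"rx":0,"ry":0,"rz":0},
    {"fingers":0,"x":36.5,"y":28,"z":12,"rx":0,"ry":0,"rz":0},
  ],
)

```text
t: 6.8
ee_pos: [0.5618, 0.0306, 0.0653]
orientation: [-3.141, 0.002, 0.227]
force: [0.1, 0.5, -0.8]
width: 0.0001
finger_force: 0.0
```

jog_arm(
  motion=[
    {"fingers":0,"x":0,"y":0,"z":0,"rx":0,"ry":0,"rz":0},
    {"fingers":0,"x":0,"y":0,"z":-4,"rx":0,"ry":0,"rz":0},
    {"fingers":0,"x":0,"y":0,"z":-8,"rx":0,"ry":0,"rz":0},
    {"fingers":0,"x":0,"y":0,"z":-10,"rx":0,"ry":0,"rz":0},
    {"fingers":0,"x":0,"y":0,"z":-11,"rx":0,"ry":0,"rz":0},
    {"fingers":0,"x":0,"y":0,"z":-12,"rx":0,"ry":0,"rz":0},
    {"fingers":0,"x":0,"y":0,"z":-12,"rx":0,"ry":0,"rz":0},
    {"fingers":0,"x":0,"y":0,"z":-12,"rx":0,"ry":0,"rz":0},
  ],
)

```text
t: 7.6
ee_pos: [0.5622, 0.0301, 0.055]
orientation: [3.142, -0.0, 0.226]
force: [-1.3, -1.1, 1.3]
width: -0.0002
finger_force: 0.8
```

```bash
python3 c.py
```

```text
[[-0.91, -1.63, 2.52], [-0.77, -0.67, 1.58], [-0.49, -1.23, 2.61], [-1.2, -0.64, 2.2]] 7.8 [0.56216139 0.03010411 0.05491396]
```

View pics/s_6.00.png

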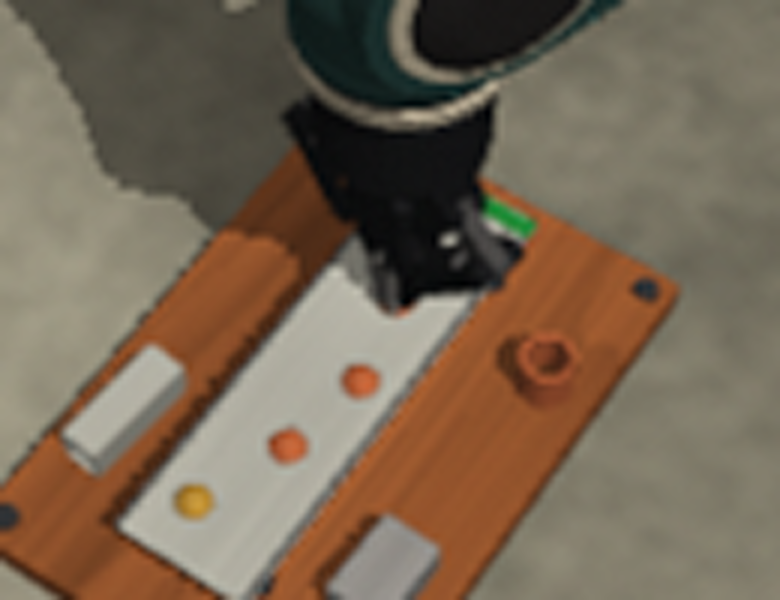

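At t = 6.0 the crop shows the tips on rivet 2 at (400,305), with the panel slightly depressed and everything else undisturbed. Rivet 3 then read about 2 N. Next is rivet 4.

jog_arm(
  motion=[
    {"fingers":0,"x":0,"y":0,"z":2,"rx":0,"ry":0,"rz":0},
    {"fingers":0,"x":0,"y":0,"z":7,"rx":0,"ry":0,"rz":0},
    {"fingers":0,"x":0,"y":0,"z":15,"rx":0,"ry":0,"rz":0},
    {"fingers":0,"x":15,"y":4,"z":18,"rx":0,"ry":0,"rz":0},
    {"fingers":0,"x":30,"y":8,"z":18,"rx":0,"ry":0,"rz":0},
    {"fingers":0,"x":44,"y":12,"z":16,"rx":0,"ry":0,"rz":0},
    {"fingers":0,"x":44,"y":12,"z":12,"rx":0,"ry":0,"rz":0},
    {"fingers":0,"x":44,"y":12,"z":12,"rx":0,"ry":0,"rz":0},
  ],
)

```text
t: 8.6
ee_pos: [0.6056, 0.0421, 0.0663]
orientation: [-3.141, 0.001, 0.226]
force: [-0.4, 0.1, 0.6]
width: -0.0001
finger_force: 0.0
```

jog_arm(
  motion=[
    {"fingers":0,"x":0,"y":0,"z":0,"rx":0,"ry":0,"rz":0},
    {"fingers":0,"x":0,"y":0,"z":-4,"rx":0,"ry":0,"rz":0},
    {"fingers":0,"x":0,"y":0,"z":-8,"rx":0,"ry":0,"rz":0},
    {"fingers":0,"x":0,"y":0,"z":-10,"rx":0,"ry":0,"rz":0},
    {"fingers":0,"x":0,"y":0,"z":-11,"rx":0,"ry":0,"rz":0},
    {"fingers":0,"x":0,"y":0,"z":-12,"rx":0,"ry":0,"rz":0},
    {"fingers":0,"x":0,"y":0,"z":-12,"rx":0,"ry":0,"rz":0},
    {"fingers":0,"x":0,"y":0,"z":-12,"rx":0,"ry":0,"rz":0},
  ],
)

```text
t: 9.4
ee_pos: [0.6061, 0.0421, 0.0549]
orientation: [3.142, -0.0, 0.226]
force: [-1.1, -0.4, 1.2]
width: -0.0
finger_force: 0.8
```

```bash
python3 c.py
```

```text
[[-0.97, -0.91, 1.3], [-1.13, -0.55, 1.69], [-1.13, -0.25, 1.89], [-1.15, -0.12, 1.46]] 9.6 [0.606157   0.04211689 0.05491315]
```

jog_arm(
  motion=[
    {"fingers":0,"x":0,"y":0,"z":2,"rx":0,"ry":0,"rz":0},
    {"fingers":0,"x":0,"y":0,"z":7,"rx":0,"ry":0,"rz":0},
    {"fingers":0,"x":0,"y":0,"z":15,"rx":0,"ry":0,"rz":0},
    {"fingers":0,"x":16,"y":1,"z":18,"rx":0,"ry":0,"rz":0},
    {"fingers":0,"x":32,"y":2,"z":18,"rx":0,"ry":0,"rz":0},
    {"fingers":0,"x":48.5,"y":3,"z":16,"rx":0,"ry":0,"rz":0},
    {"fingers":0,"x":48.5,"y":3,"z":12,"rx":0,"ry":0,"rz":0},
    {"fingers":0,"x":48.5,"y":3,"z":12,"rx":0,"ry":0,"rz":0},
  ],
)

```text
t: 10.4
ee_pos: [0.6541, 0.0451, 0.0663]
orientation: [-3.141, 0.001, 0.226]
force: [-0.4, 0.4, 0.4]
width: 0.0001
finger_force: 0.0
```

jog_arm(
  motion=[
    {"fingers":0,"x":0,"y":0,"z":0,"rx":0,"ry":0,"rz":0},
    {"fingers":0,"x":0,"y":0,"z":-4,"rx":0,"ry":0,"rz":0},
    {"fingers":0,"x":0,"y":0,"z":-8,"rx":0,"ry":0,"rz":0},
    {"fingers":0,"x":0,"y":0,"z":-10,"rx":0,"ry":0,"rz":0},
    {"fingers":0,"x":0,"y":0,"z":-11,"rx":0,"ry":0,"rz":0},
    {"fingers":0,"x":0,"y":0,"z":-12,"rx":0,"ry":0,"rz":0},
    {"fingers":0,"x":0,"y":0,"z":-12,"rx":0,"ry":0,"rz":0},
    {"fingers":0,"x":0,"y":0,"z":-12,"rx":0,"ry":0,"rz":0},
  ],
)

```text
t: 11.2
ee_pos: [0.6547, 0.0451, 0.0549]
orientation: [3.142, -0.0, 0.226]
force: [-0.5, -0.9, 2.3]
width: -0.0001
finger_force: 0.8
```

```bash
sleep 0; python3 c.py; cp pics/s_11.40.png pics/last.png; ls pics
```

```text
[[-0.99, 0.26, 1.43], [-1.51, -0.46, 1.77], [-0.98, 0.4, 2.2], [-1.61, -0.66, 2.17]] 11.4 [0.65467155 0.04513091 0.05492542]
crop1.png
last.png
s2.png
s3.png
s_11.40.png
s_6.00.png
s_7.80.png
s_9.60.png
scene1.png
top0.png
top1.png
```

View pics/last.png

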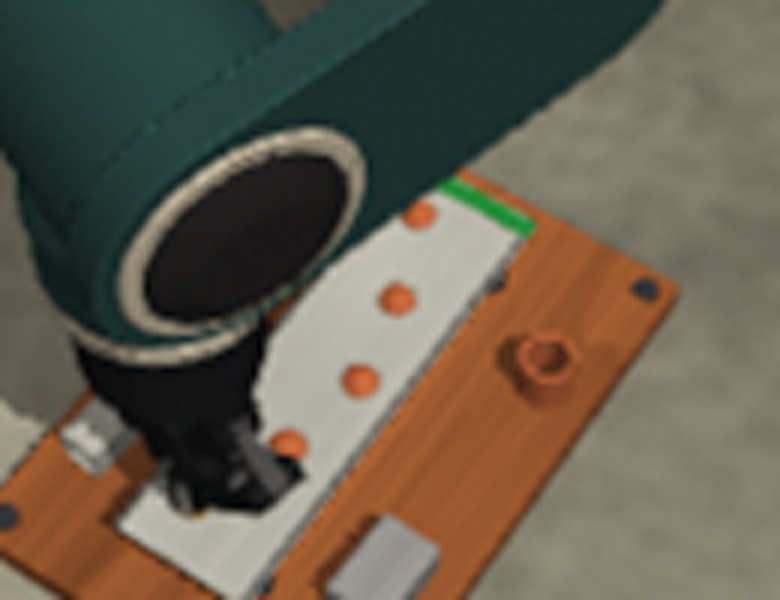

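The tips rest on the brass rivet at (197,510) with about 1.9 N and the arm still. The block, collar and offcut haven't moved. Handing in.

```bash
python3 -c "
from workcell import bot
print(bot.close_job())"
```

```text
the job is handed in; nothing more can be done
None
```

I touched all five rivets in order from the green band, at about 1.5–2 N each. The job is handed in at about 11.4 s, with the fingertips resting still on the brass rivet; the panel went down about 2 mm, and the camera views showed nothing around it moved.

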